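Set an offcut under the drill press and clamp it

TASK

Lay the small pine offcut flat on the table of the drill press, ready for drilling: one end flat against the fence at the back, the piece pointing straight out from the fence, and the drill bit over the middle of its width. Let go of it, and only then close the toggle clamp on the left by pressing its handle fully down, so that its pad holds the wood. Leave the other things on the bench where they lie.

Things in the scene. Friction and masses are not known exactly. Their poses are not given: they have to be found in the camera images.
- offcut_mid (a point): Centre (half-way up) of the loose pine offcut, a plain brown wooden batten 45 wide (its x) x 140 long (its y) x 19 mm high (z up), 0.05 to 0.1 kg, lying flat. Both ends are alike; grasp it across its 45 mm width.
- drill_press: Small grey bench drill press, fixed. Origin on the spindle (bit) axis at bench height; x points from the bit back to the column, y to its left, z up. Its base (x -115 to 155, y -135 to 135 mm) is the drilling table, top at z = 22 mm. The head overhangs it: x from -78 mm back, y from -61 to 61 mm, underside at z = 210 mm, so a tool must reach under it from the front, leaning back towards the robot.
- bit_tip (a point): Point of the 8 mm drill bit, on the spindle axis, 85 mm above the bench (63 mm above the table). The 36 mm wide chuck ends 65 mm higher. The feed handle on the head's right side reaches y = -104 mm of the press at z = 165 to 345 mm.
- fence_face (a point): Middle of the front face of the fence, an aluminium angle bar across the table: the face is square to the press's x, 60 mm behind the bit axis, 190 mm wide, its top 30 mm above the table. This point is 9.5 mm above the table. With one end on the fence the 140 mm offcut has its centre 10 mm in front of the bit axis.
- clamp_pad: Black rubber pad, 18 mm across, on the arm of the toggle clamp on the table's left. Origin on the arm's pivot (38 mm behind the bit axis, 92 mm to its left, 62 mm above the bench). Open, the arm stands upright, clear of the wood; closed, it lies to the right and the sprung pad presses the wood 38 mm behind the bit axis with some 5 N.
- clamp_handle (a joint): Handle of the toggle clamp, rad: 0 fully open (it starts at 0 to 0.2), raised 0.96 rad above level; 0.96 closed, level. Pivot 38 mm behind the bit axis, 114 mm to its left, 64 mm above the bench; the handle points to the press's left (+y) and swings down in its y-z plane. Friction holds it where it is left; pressing its end down takes 6 to 12 N.
- clamp_grip (a point): Point on the axis of the clamp handle's black round grip (19 mm thick), 120 mm from the handle's pivot and 21 mm from its outer end.
- tape_measure: Bystander: green tape measure near the offcut, 39 x 73 x 66 mm (origin under its middle).
- pipe_stub: Bystander: grey steel pipe stub, 34 mm thick, 110 mm long (origin under its middle).
- marker_black: Bystander: white marker with a black cap, 132 mm long (origin under its middle).
- hammer: Bystander: hammer with a wooden handle, 313 mm long (origin under its middle).
- battery_pack: Bystander: black drill battery, 56 x 76 x 48 mm (origin under its middle).
Mind the look-alikes: they are no part of the job. Of the things that look like the part that bears offcut_mid, the larger one is meant.

How it is judged:
On the way:
1. the offcut lies in place on the drilling table, end on the fence, and is let go while the clamp is still open (x of offcut_mid in the frame of drill_press between -0.015 and -0.004 m and y of offcut_mid in the frame of drill_press between -0.007 and 0.007 m and z of offcut_mid in the frame of drill_press between 0.027 and 0.036 m and angle between the y axis of offcut_mid and the x axis of drill_press, either way round below 0.07 rad and angle between offcut_mid's own z axis and vertical below 0.06 rad and contact force between the fingers and pine_offcut below 0.2 N and value of joint clamp_handle below 0.5 rad), for 0.2 s.
At the end, for the whole second after the job is handed in: The offcut lies flat on the drilling table, one end within 5 mm of the fence, square to the fence within 4 degrees, the bit axis within 7 mm of the middle of its width; the clamp handle is fully down (within 0.06 rad), its pad presses on the wood with over 1.5 N, and all is let go and at rest (x of offcut_mid in the frame of drill_press between -0.015 and -0.004 m and y of offcut_mid in the frame of drill_press between -0.007 and 0.007 m and z of offcut_mid in the frame of drill_press between 0.027 and 0.036 m and angle between the y axis of offcut_mid and the x axis of drill_press, either way round below 0.07 rad and angle between offcut_mid's own z axis and vertical below 0.06 rad and contact force between the fingers and pine_offcut below 0.2 N and value of joint clamp_handle above 0.9 rad and contact force between clamp_pad and pine_offcut above 1.5 N and linear speed of pine_offcut below 0.01 m/s); the robot touches nothing.
It fails at once if one of the five loose bystanders is pushed over 30 mm from its place (distance of any of tape_measure, pipe_stub, marker_black, hammer, battery_pack from where it was at the start of the episode above 0.03 m).
It also fails if it takes over 72 s, if anything falls off the work surface, if the arm or the gripper's body presses on something with over 40 N, if the wrist force passes 120 N, or if a joint passes its speed limit or range.

ROBOT

A 7-joint arm with a two-finger parallel gripper is mounted at the origin on the work surface; the furniture and walls round the work are solid. World frame = base frame: x ahead of the robot, y to its left, z up, the work surface at z = 0. Lengths are in m, angles in rad, forces in N, time in s.
With the tool pointing down it reaches from about 0.425 to 0.875 m from the base axis. Payload 4.7 kg.
Tool frame: the origin (TCP) lies at the very end of the fingers, on their centre line; the grasp point (between the pads) lies 19 mm behind it; z points along the fingers, y is the line along which they close (so a half turn about z gives the same grasp; the last joint's range is limited). The gripper opens to 87 mm and grips with 3 to 60 N. Pads are 19 mm wide; open, the fingers measure 117 mm over their backs; the gripper's body (75 mm by 190 mm) begins 51 mm behind the grasp point.
Start: joints at [1.255, 0.321, -0.07, 1.45, 0.023, 1.371, -0.057], TCP at [0.21, -0.615, 0.223] pointing down, gripper open.
Joint ranges: [-2.86, 2.86], [-0.3, 2.09], [-1.38, 1.24], [0.06, 2.45], [-1.56, 4.7], [0.09, 2.05], [-2.69, 2.69]. Speed limits (rad/s): [2.57, 2.57, 3.14, 3.14, 3.14, 3.14, 3.14].

INTERFACE

Orientations are given as a rotation vector (axis times angle).
In Python, from bench import ctrl, get_image, job gives the robot as it stands.
- The arm moves only by the shell command python3 -m crank 'ROWS' [FORCE]. ROWS is JSON, a list that holds one entry, the list of rows, each a list of 5 numbers: the shift along the tool's x, y, z in mm, then the turn about the tool's z in rad, then the closure, from -1 (fully open) to 1 (shut), so that 0 is half open. A call has 1 to 10 rows; each row shifts and turns the commanded pose from where the row before left it, along the tool's axes as they then stand; what a row does not reach is not made up. A row lasts 1/12 s, in which the tool goes at most 41.7 mm and 7.16 degrees, less where a joint would pass 70% of its speed; a pose out of reach is approached as far as the arm can. A call with a gripper value outside its range is refused whole. The fingers move at their own pace and stop on an object; FORCE is the grip in N (left out, the last holds). Time passes only in rows, so rows that do not move let the fingers close. It gives the time, the measured TCP pose, the force, the opening and the grip force at its end, in the units of the state.
- ctrl.get_state(): the state, without advancing time (a new reading comes with each control period).
- get_image(name): name is "scene" or "side" or "wrist"; returns a dict with "pixels" (480x640x3 uint8, red, green, blue), "fx", "fy", "cx", "cy" (pixels), "k1" (the pictures are not rectified: a ray, as slopes to the right and down, at radius r is drawn at 1 + k1 r^2 times it, then the intrinsics apply), "T" (4x4, takes a point from camera to world coordinates); the wrist camera has in their place "T_tool_cam" (4x4, takes a point from camera to tool coordinates, whose origin is the TCP and whose axes are the flange's). Camera axes: x right, y down, z forward; pixel columns grow to the right and rows downward; lengths in m; the calibration is good to about 2 mm. A picture is of the moment at which its call begins: read the wrist's pose just before it. There is no depth.
- job.close_job(): hands the job in; it is judged then, once.
The state is a dict: "time": time; "joint_positions": joint angles; "qd": joint speeds; "joint_torque": joint torques, N m; "position": TCP position; "tool_rot": TCP orientation; "ft_force": force on the tool from outside, world axes, zero at the start; "torque": the same for the moment, N m; "grip_width": opening from 0.0 (shut) to 1.0 (fully open); "grip_force": force on a finger pad.
Only numpy, scipy, OpenCV 4.12 (cv2) and the standard library are available. Lean on these libraries where they do the work, as an engineer would, in place of code of your own. Each camera call takes 0.05 s, during which the arm holds its last target. There are 200 camera calls.

## Working session

There is one attempt and no reset: what is moved stays moved. The work goes in short steps, Python scripts to look and compute and a shell command to move; the robot and the scene stay as the last step left them, time stands still between calls to the robot, and variables do not carry over. Pictures are saved under pics/ and viewed, at most 10 in all, crops included, and the job is handed in when it is done.

```bash
ls; mkdir -p pics
cat > h.py <<'E'
import numpy as np, cv2
from scipy.spatial.transform import Rotation as R
from bench import ctrl, get_image, job
def save(n,f):
    s=ctrl.get_state(); im=get_image(n); cv2.imwrite(f'pics/{f}.png',im['pixels'][:,:,::-1])
    if 'T' not in im:
        T=np.eye(4);T[:3,:3]=R.from_rotvec(s['tool_rot']).as_matrix();T[:3,3]=s['position'];im['T']=T@im['T_tool_cam']
    np.savez(f'pics/{f}.npz',**im); return im
def load(f): return dict(np.load(f'pics/{f}.npz'))
def ray(im,px):
    K=np.array([[im['fx'],0,im['cx']],[0,im['fy'],im['cy']],[0,0,1]],float)
    d=(np.array(px,float)-[im['cx'],im['cy']])/[im['fx'],im['fy']]
    u=d.copy()
    for _ in range(20): u=d/(1+im['k1']*(u@u))
    v=im['T'][:3,:3]@np.array([u[0],u[1],1]); return im['T'][:3,3],v/np.linalg.norm(v)
def onz(im,px,z):
    o,v=ray(im,px); return o+v*(z-o[2])/v[2]
def two(a,p,b,q):
    o1,v1=ray(a,p);o2,v2=ray(b,q)
    A=np.c_[v1,-v2];t=np.linalg.lstsq(A,o2-o1,rcond=None)[0]
    x,y=o1+t[0]*v1,o2+t[1]*v2; return (x+y)/2,np.linalg.norm(x-y)
def proj(im,P):
    c=np.linalg.inv(im['T'])@np.r_[P,1]; u=c[:2]/c[2]; u=u*(1+im['k1']*(u@u))
    return np.array([im['fx']*u[0]+im['cx'],im['fy']*u[1]+im['cy']])
E
python3 - <<'E'
from h import *
for n in ('scene','side','wrist'):
    im=save(n,n+'0'); print(n,im['T'].round(3).tolist(),im['fx'],im['k1'])
print(ctrl.get_state())
E
```

```text
pics
scene [[-0.651, -0.587, 0.481, -0.228], [-0.759, 0.493, -0.426, 0.588], [0.013, -0.642, -0.767, 1.226], [0.0, 0.0, 0.0, 1.0]] 532.1417917809273 -0.013380764489401285
side [[-0.957, -0.183, 0.226, 0.156], [-0.291, 0.615, -0.733, 0.957], [-0.005, -0.767, -0.642, 0.987], [0.0, 0.0, 0.0, 1.0]] 472.25725243697275 0.031850197577074184
wrist [[0.324, -0.902, -0.286, 0.289], [-0.946, -0.309, -0.097, -0.589], [-0.001, 0.302, -0.953, 0.383], [0.0, 0.0, 0.0, 1.0]] 340.45988885289364 -0.0337657869791137
{'time': 0.15, 'joint_positions': array([ 1.25508668,  0.3216491 , -0.07011296,  1.45139086,  0.02259595,
        1.37082397, -0.056868  ]), 'qd': array([ 0.00044471, -0.00187524,  0.00134805, -0.00100985, -0.00168248,
       -0.00234255, -0.00071682]), 'joint_torque': array([ 1.68982156e-04, -4.91796649e+01, -4.04379079e-01, -3.12882221e+01,
       -6.39436743e-02,  4.04342625e-02,  1.09775933e-04]), 'position': array([ 0.21034646, -0.61457309,  0.22171731]), 'tool_rot': array([-3.09752231e+00, -5.15608322e-01,  4.97814372e-04]), 'ft_force': array([-0.1290751 , -0.15722145,  0.26640257]), 'torque': array([-0.0294434 ,  0.0156983 ,  0.02446295]), 'grip_force': 0.0, 'grip_width': 1.001242373220105}
```

View pics/scene0.png

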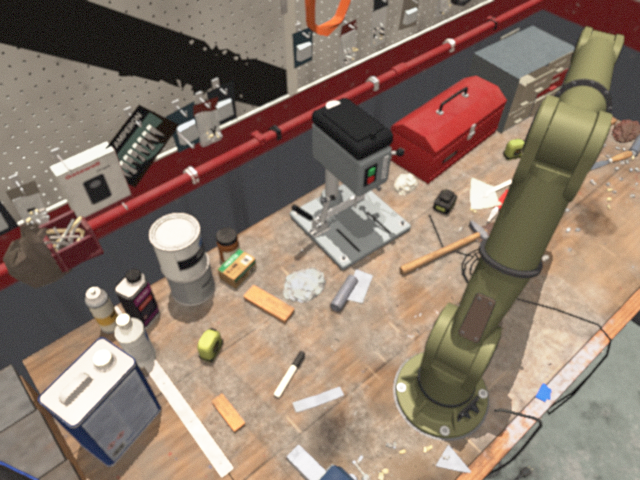

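View pics/side0.png

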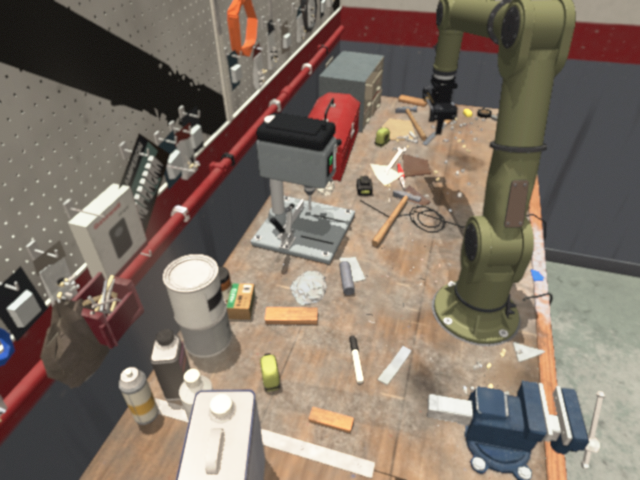

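The scene view shows two plain brown battens, at (269,303) and (228,412) in scene, or (291,316) and (331,418) in side. The hammer handles are the other brown things. The press table is around (348,225), and its clamp is at (303,213). Next I'll measure both battens and check with a close crop.

Run:
```python
from h import *
S={'scene0':[(269,303),(228,412)],'side0':[(291,316),(331,418)]}
for f,ps in S.items():
    im=load(f); hsv=cv2.cvtColor(im['pixels'],cv2.COLOR_RGB2HSV)
    for p in ps:
        print(f,p,hsv[p[1],p[0]])
        m=((abs(hsv[...,0].astype(int)-hsv[p[1],p[0]][0])<6)&(hsv[...,1]>140)&(hsv[...,2]>110)).astype(np.uint8)
        n,l,st,c=cv2.connectedComponentsWithStats(m); k=l[p[1],p[0]]
        cn=cv2.findContours((l==k).astype(np.uint8),0,cv2.CHAIN_APPROX_NONE)[0][0][:,0]
        W=np.array([onz(im,q,.019)[:2] for q in cn]); r=cv2.minAreaRect((W*1000).astype(np.float32))
        print(st[k],r, cv2.boxPoints(r).round().tolist())
a=load('scene0')['pixels'][90:330,195:435,::-1];b=load('side0')['pixels'][100:340,220:420,::-1]
cv2.imwrite('pics/c1.png',cv2.resize(np.hstack([a,b]),None,fx=1.8,fy=1.8,interpolation=cv2.INTER_CUBIC))
```

```text
scene0 (269, 303) [ 18 114 252]
[     0      0    640    480 307085] ((841.3181762695312, -384.8345947265625), (3108.798828125, 2229.77392578125), 50.956092834472656) [[-1004.0, -890.0], [728.0, -2294.0], [2686.0, 120.0], [955.0, 1525.0]]
scene0 (228, 412) [ 16 118 249]
[     0      0    640    480 307038] ((841.3181762695312, -384.8345947265625), (3108.798828125, 2229.77392578125), 50.956092834472656) [[-1004.0, -890.0], [728.0, -2294.0], [2686.0, 120.0], [955.0, 1525.0]]
side0 (291, 316) [ 17 115 248]
[     0      0    640    480 307040] ((859.4749755859375, -1201.482177734375), (4908.712890625, 3704.627685546875), 16.203500747680664) [[-2014.0, -108.0], [-980.0, -3665.0], [3733.0, -2295.0], [2699.0, 1262.0]]
side0 (331, 418) [ 16 115 246]
[     0      0    640    480 307005] ((859.4749755859375, -1201.482177734375), (4908.712890625, 3704.627685546875), 16.203500747680664) [[-2014.0, -108.0], [-980.0, -3665.0], [3733.0, -2295.0], [2699.0, 1262.0]]
```

View pics/c1.png

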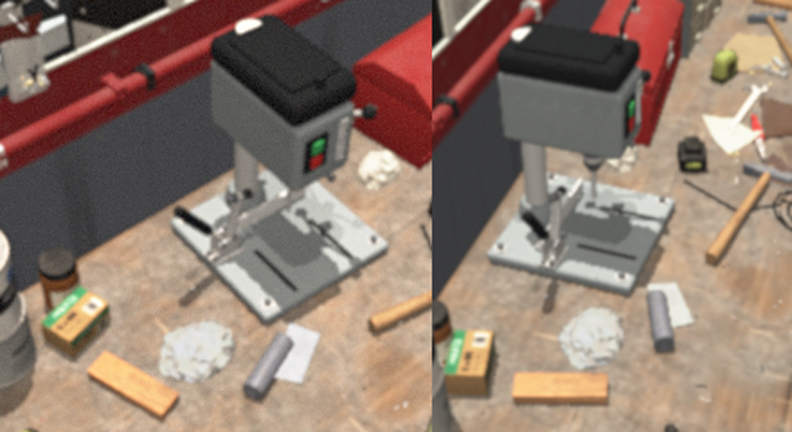

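The crop shows the larger batten clear of everything but the pipe stub. The press table's front corner is at about (344,266) in scene, with the clamp open on its left.

Run:
```python
from h import *
S={'scene0':[(269,303),(228,412)],'side0':[(291,316),(331,418)]}
for f,ps in S.items():
    im=load(f); hsv=cv2.cvtColor(im['pixels'],cv2.COLOR_RGB2HSV).astype(int)
    m=((abs(hsv[...,0]-17)<5)&(hsv[...,1]>98)&(hsv[...,2]>215)).astype(np.uint8)
    l=cv2.connectedComponents(m)[1]
    for p in ps:
        k=l[p[1],p[0]]
        cn=cv2.findContours((l==k).astype(np.uint8),0,cv2.CHAIN_APPROX_NONE)[0][0][:,0]
        W=np.array([onz(im,q,.019)[:2] for q in cn]); r=cv2.minAreaRect((W*1000).astype(np.float32))
        print(f,p,len(cn),np.round(np.r_[r[0],r[1],r[2]],1), cv2.boxPoints(r).round().tolist())
A,B=load('scene0'),load('side0')
for a,b in [((291,214),(251,239)),((343.5,265),(330,256)),((410,225.5),(355,212.8))]:
    print('corner',onz(A,a,.022).round(3),onz(B,b,.022).round(3),two(A,a,B,b))
for n,a,b in [('handle end',(292.5,207),(272,218)),('pipe',(344,292),(347,277)),('tape',(209,343),(270,371)),('hammerend',(404,270),(378,241))]: print(n,two(A,a,B,b))
```

```text
scene0 (269, 303) 104 [475.4 169.9 141.5  47.2  15.7] [[401.0, 174.0], [414.0, 128.0], [550.0, 166.0], [537.0, 212.0]]
scene0 (228, 412) 85 [290.  425.9  96.5  32.2   0.8] [[242.0, 441.0], [242.0, 409.0], [338.0, 411.0], [338.0, 443.0]]
side0 (291, 316) 123 [476.2 168.6 137.2  45.8  16.6] [[404.0, 171.0], [417.0, 127.0], [548.0, 166.0], [535.0, 210.0]]
side0 (331, 418) 104 [292.4 426.8  94.2  31.5   0.6] [[245.0, 442.0], [245.0, 411.0], [340.0, 411.0], [339.0, 443.0]]
corner [ 0.688 -0.077  0.022] [ 0.7   -0.087  0.022] (array([ 0.69268952, -0.07879314,  0.02473032]), np.float64(0.01047649097889935))
corner [ 0.435 -0.068  0.022] [ 0.436 -0.081  0.022] (array([ 0.42963596, -0.06182465,  0.03722718]), np.float64(0.005066482448625764))
corner [ 0.418 -0.325  0.022] [ 0.414 -0.317  0.022] (array([ 0.41812895, -0.32704972,  0.01683335]), np.float64(0.005275712170383424))
handle end (array([ 0.58356938, -0.00648788,  0.18742908]), np.float64(0.005421348936604555))
pipe (array([ 0.364264  , -0.00657312,  0.02256657]), np.float64(0.0003421226085729201))
tape (array([0.45736127, 0.36549724, 0.04022512]), np.float64(0.0019987822536314736))
hammerend (array([ 0.30861072, -0.1841911 ,  0.02861831]), np.float64(0.0007569015309640134))
```

```bash
python3 -m crank '[[[0,0,-40,0,-1],[0,0,-40,0,-1],[0,0,-40,0,-1],[0,0,-40,0,-1],[0,0,-40,0,-1],[0,0,-40,0,-1],[0,0,-40,0,-1],[0,0,-40,0,-1],[0,0,-40,0,-1],[0,0,-40,0,-1]]]'
cat > st.py <<'E'
from h import *
s=ctrl.get_state(); M=R.from_rotvec(s['tool_rot']).as_matrix()
print(round(s['time'],2),'p',s['position'].round(4),'x',M[:,0].round(3),'y',M[:,1].round(3),'z',M[:,2].round(3),'q',s['joint_positions'].round(3),'F',s['ft_force'].round(1),'w',round(s['grip_width'],3),s['grip_force'])
E
python3 st.py
```

```text
time: 0.98
position: [0.2064, -0.6025, 0.5766]
tool_rot: [3.048, 0.507, 0.011]
ft_force: [0.4, -0.4, -0.8]
grip_width: 0.998
grip_force: 0.0
0.98 p [ 0.2064 -0.6025  0.5766] x [ 0.946  0.324 -0.001] y [ 0.324 -0.945  0.052] z [ 0.016 -0.05  -0.999] q [ 1.089  0.386  0.215  0.657 -0.092  2.052  0.   ] F [ 0.4 -0.4 -0.8] w 0.998 0.0
```

```bash
python3 -m crank '[[[0,0,-40,0,-1],[0,0,-40,0,-1],[0,0,-40,0,-1]]]' >/dev/null; python3 st.py; python3 -m crank '[[[0,0,40,0,-1],[0,0,40,0,-1],[0,0,40,0,-1],[0,0,40,0,-1],[0,0,40,0,-1],[0,0,40,0,-1]]]'>/dev/null; python3 st.py
```

```text
1.23 p [ 0.196  -0.5721  0.6313] x [ 0.946  0.324 -0.001] y [ 0.321 -0.937  0.139] z [ 0.044 -0.132 -0.99 ] q [ 1.050e+00  2.960e-01  2.510e-01  6.610e-01 -8.800e-02  2.053e+00
 -2.000e-03] F [-0.3  0.5 -0.5] w 1.0 0.0
1.73 p [ 0.2066 -0.6033  0.3912] x [ 0.946  0.324 -0.   ] y [ 0.321 -0.937  0.138] z [ 0.045 -0.131 -0.99 ] q [ 1.006  0.159  0.223  1.329 -0.032  1.519 -0.018] F [ 0.8 -0.7  0.5] w 1.0 0.0
```

```bash
cat > go.py <<'E'
import sys
from h import *
# go.py x y z [x y z ...] : legs in tool axes (mm) from the present pose, through the waypoints
s=ctrl.get_state(); M=R.from_rotvec(s['tool_rot']).as_matrix(); p=s['position']
for w in np.array(sys.argv[1:],float).reshape(-1,3):
    d=M.T@(w-p)*1000; n=int(np.ceil(np.linalg.norm(d)/40)); print('leg',d.round(1),'n',n,'per row',(d/n).round(1)); p=w
E
python3 go.py .45 -.35 .57 .6 0 .57 .55 .29 .57; python3 -c "
from h import *
A,B=load('scene0'),load('side0')
print(two(A,(392,137),B,(335.6,133)))"
```

```text
leg [ 312.3 -134.5 -199.4] n 10 per row [ 31.2 -13.4 -19.9]
leg [ 255.3 -279.8  -39.1] n 10 per row [ 25.5 -28.   -3.9]
leg [  46.7 -287.8  -40.2] n 8 per row [  5.8 -36.   -5. ]
(array([ 0.47897797, -0.26158844,  0.3459723 ]), np.float64(0.01627068205548394))
```

```bash
python3 -m crank '[[[31,-13,-20,0,-1],[31,-13,-20,0,-1],[31,-13,-20,0,-1],[31,-13,-20,0,-1],[31,-13,-20,0,-1],[31,-13,-20,0,-1],[31,-13,-20,0,-1],[31,-13,-20,0,-1],[31,-13,-20,0,-1],[31,-13,-20,0,-1]]]'>/dev/null; python3 -m crank '[[[25,-28,-4,0,-1],[25,-28,-4,0,-1],[25,-28,-4,0,-1],[25,-28,-4,0,-1],[25,-28,-4,0,-1],[25,-28,-4,0,-1],[25,-28,-4,0,-1],[25,-28,-4,0,-1],[25,-28,-4,0,-1],[25,-28,-4,0,-1]]]'>/dev/null; python3 -m crank '[[[6,-36,-5,0,-1],[6,-36,-5,0,-1],[6,-36,-5,0,-1],[6,-36,-5,0,-1],[6,-36,-5,0,-1],[6,-36,-5,0,-1],[6,-36,-5,0,-1],[6,-36,-5,0,-1]]]'>/dev/null;python3 st.py
```

```text
4.07 p [0.5522 0.2422 0.5629] x [0.947 0.321 0.007] y [ 0.317 -0.938  0.14 ] z [ 0.051 -0.13  -0.99 ] q [-0.893  0.354  0.614  0.785 -0.069  2.052 -1.587] F [ 0.5 -0.2  0. ] w 1.002 0.0
```

```bash
python3 -m crank '[[[0,5,-40,0,-1],[0,5,-40,0,-1],[0,5,-40,0,-1],[0,5,-40,0,-1],[0,5,-40,0,-1],[0,5,-40,0,-1]]]'>/dev/null;python3 st.py
```

```text
4.57 p [0.5105 0.212  0.6672] x [0.921 0.343 0.187] y [ 0.321 -0.937  0.14 ] z [ 0.223 -0.069 -0.972] q [-1.17   0.226  0.925  0.751 -0.06   2.053 -1.536] F [ 0.4 -1.  -0.5] w 0.996 0.0
```

```bash
python3 -m crank '[[[14,-37,-3,0,-1],[14,-37,-3,0,-1],[14,-37,-3,0,-1],[14,-37,-3,0,-1],[14,-37,-3,0,-1]]]'>/dev/null;python3 st.py;  python3 -m crank '[[[7,5,-39,0,-1],[7,5,-39,0,-1],[7,5,-39,0,-1]]]'>/dev/null;python3 st.py
```

```text
4.98 p [0.5064 0.4036 0.6375] x [0.911 0.346 0.226] y [ 0.323 -0.937  0.133] z [ 0.258 -0.048 -0.965] q [-1.117  0.427  0.658  0.538 -0.094  2.052 -1.806] F [-0.1  0.5  0.1] w 1.001 0.0
5.23 p [0.4859 0.3796 0.6911] x [0.886 0.35  0.305] y [ 0.329 -0.937  0.119] z [ 0.327 -0.005 -0.945] q [-1.198  0.359  0.759  0.527 -0.09   2.053 -1.776] F [-0.1 -0.3  0.5] w 0.999 0.0
```

```bash
python3 go.py .46 .2 .3 .43 .16 .15
```

```text
leg [-204.9  113.2  362. ] n 11 per row [-18.6  10.3  32.9]
leg [-86.3   9.8 132.1] n 4 per row [-21.6   2.4  33. ]
```

```bash
python3 -m crank '[[[-20,11,36,0.03,-1],[-20,11,36,0.03,-1],[-20,11,36,0,-1],[-20,11,36,0,-1],[-20,11,36,0,-1],[-20,11,36,0,-1],[-20,11,36,0,-1],[-20,11,36,0,-1],[-20,11,36,0,-1],[-20,11,36,0,-1]]]'>/dev/null;python3 st.py;  python3 -m crank '[[[-21,2,33,0,-1],[-21,2,33,0,-1],[-21,2,33,0,-1],[-21,2,33,0,-1]]]'>/dev/null;python3 st.py
python3 - <<'E'
from h import *
im=save('wrist','w1')
print(proj(im,(.4755,.169,.019)))
E
```

```text
6.07 p [0.4562 0.2233 0.3294] x [0.901 0.299 0.313] y [ 0.283 -0.954  0.097] z [ 0.328  0.001 -0.945] q [-1.23  -0.3    0.457  1.876  0.375  1.305 -2.098] F [0.4 0.8 0.5] w 0.999 0.0
6.4 p [0.4272 0.1893 0.1794] x [0.902 0.296 0.314] y [ 0.279 -0.955  0.099] z [ 0.329 -0.002 -0.944] q [-0.923 -0.292  0.25   2.191  0.336  0.993 -2.096] F [ 0.6 -0.2 -0.2] w 0.999 0.0
[338.60944492 231.58517009]
```

View pics/w1.png

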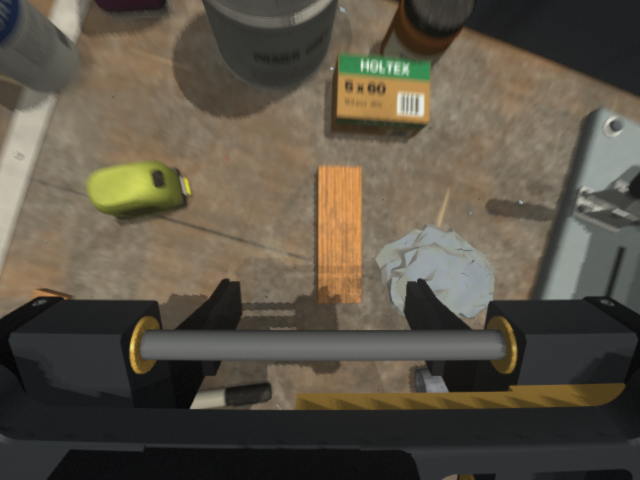

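The wrist view shows the batten upright at (340,235), between columns 318 and 362 and rows 167 and 303, with its sides parallel to the finger direction. There is nothing between the fingers.

```bash
cat > wood.py <<'E'
from h import *
def wood(im,p,z):
    hsv=cv2.cvtColor(im['pixels'],cv2.COLOR_RGB2HSV).astype(int)
    m=((hsv[...,0]>8)&(hsv[...,0]<22)&(hsv[...,1]>115)&(hsv[...,2]>120)).astype(np.uint8)
    m=cv2.morphologyEx(m,cv2.MORPH_OPEN,np.ones((5,5)))
    l=cv2.connectedComponents(m)[1]; k=l[p[1],p[0]]
    cn=max(cv2.findContours((l==k).astype(np.uint8),0,cv2.CHAIN_APPROX_NONE)[0],key=len)[:,0]
    W=np.array([onz(im,q,z)[:2] for q in cn]); r=cv2.minAreaRect((W*1000).astype(np.float32))
    return np.round(np.r_[r[0],r[1],r[2]],1), cv2.boxPoints(r).round(1).tolist()
E
python3 -c "
from wood import *
print(wood(load('w1'),(340,235),.019))"; python3 go.py .437 .158 .08 .4265 .1547 .009
```

```text
(array([473.6, 167.4, 137.5,  43.9,  16.2]), [[401.3999938964844, 169.3000030517578], [413.6000061035156, 127.19999694824219], [545.7000122070312, 165.39999389648438], [533.5, 207.60000610351562]])
leg [-18.2  19.6  89.7] n 3 per row [-6.1  6.5 29.9]
leg [-31.5  -7.3  64.1] n 2 per row [-15.8  -3.7  32.1]
```

```bash
python3 -m crank '[[[-6,6,30,0,-1],[-6,6,30,0,-1],[-6,6,30,0,-1],[0,0,0,0,-1]]]'>/dev/null;python3 st.py; python3 go.py .4265 .154 .009
```

```text
6.78 p [0.4439 0.1643 0.088 ] x [0.905 0.296 0.305] y [ 0.278 -0.955  0.103] z [ 0.322 -0.008 -0.947] q [-0.903 -0.171  0.333  2.295  0.346  0.762 -2.06 ] F [-1.4 -0.7 -1.2] w 1.001 0.0
leg [-42.9  -3.1  69.3] n 3 per row [-14.3  -1.   23.1]
```

```bash
python3 -m crank '[[[-11,-1,17,0,-1],[-11,-1,17,0,-1],[-11,-1,17,0,-1],[-10,0,17,0,-1],[0,0,0,0,-1]]]'>/dev/null;python3 st.py; python3 go.py .4265 .154 .009
```

```text
7.2 p [0.4272 0.157  0.0129] x [0.903 0.298 0.309] y [ 0.281 -0.954  0.101] z [ 0.325 -0.005 -0.946] q [-0.892 -0.071  0.334  2.401  0.384  0.559 -2.126] F [-0.3 -0.2 -0.1] w 1.0 0.0
leg [-2.7  2.3  3.5] n 1 per row [-2.7  2.3  3.5]
```

```bash
python3 -m crank '[[[-3,2,3,0,-1],[0,0,0,0,1],[0,0,0,0,1],[0,0,0,0,1],[0,0,0,0,1],[0,0,0,0,1],[0,0,0,0,1],[0,0,0,0,1]]]' 25;python3 st.py
```

```text
time: 7.87
position: [0.4279, 0.1551, 0.011]
tool_rot: [3.013, 0.457, 0.51]
ft_force: [-0.3, -0.1, 0.1]
grip_width: 0.557
grip_force: 0.0
7.87 p [0.4279 0.1551 0.011 ] x [0.902 0.297 0.314] y [ 0.28  -0.955  0.099] z [ 0.329 -0.001 -0.944] q [-0.887 -0.071  0.336  2.407  0.387  0.546 -2.124] F [-0.3 -0.1  0.1] w 0.557 0.0
```

Nearly closed. A few more rows, then a small lift.

```bash
python3 -m crank '[[[0,0,0,0,1],[0,0,0,0,1],[0,0,0,0,1],[0,0,0,0,1],[0,0,0,0,1]]]' 25;  python3 -m crank '[[[6,2,-19,0,1],[6,2,-19,0,1],[6,2,-19,0,1],[6,2,-19,0,1],[6,2,-19,0,1],[6,2,-19,0,1],[0,0,0,0,1]]]'; python3 st.py
python3 - <<'E'
from h import *
save('wrist','w2')
E
```

```text
time: 8.28
position: [0.4279, 0.155, 0.0109]
tool_rot: [3.013, 0.457, 0.51]
ft_force: [-0.4, -0.7, 2.8]
grip_width: 0.516
grip_force: 24.9
time: 8.87
position: [0.4282, 0.1561, 0.135]
tool_rot: [3.015, 0.458, 0.52]
ft_force: [1.0, 0.4, -0.4]
grip_width: 0.517
grip_force: 24.8
8.87 p [0.4282 0.1561 0.135 ] x [0.9   0.296 0.32 ] y [ 0.28  -0.955  0.097] z [ 0.334  0.003 -0.942] q [-0.86  -0.293  0.271  2.286  0.343  0.877 -2.044] F [ 1.   0.4 -0.4] w 0.517 24.812771750148386
```

View pics/w2.png

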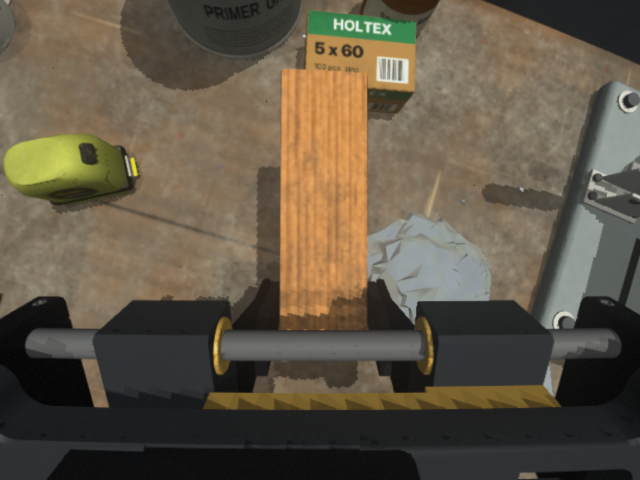

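The batten is held straight between the pads. Its far end is at row 70, and the press table edge is at the right. I'll turn it to the press heading and carry it low, in front of the clamp.

```bash
python3 go.py .428 .05 .11; python3 -m crank '[[[-5,14,4,0.08,1],[-4,14,4,0.08,1],[-3,15,3,0.08,1],[-2,15,3,0.08,1],[-1,15,3,0,1],[0,15,3,0,1],[0,15,3,0,1],[0,0,0,0,1]]]'; python3 st.py; python3 go.py .425 -.2 .085
```

```text
leg [-37.7  98.5  21.7] n 3 per row [-12.6  32.8   7.2]
time: 9.58
position: [0.4287, 0.0483, 0.1047]
tool_rot: [3.097, -0.028, 0.515]
ft_force: [0.0, -0.0, -0.7]
grip_width: 0.518
grip_force: 24.8
9.58 p [0.4287 0.0483 0.1047] x [ 0.946 -0.017  0.323] y [-0.018 -1.    -0.001] z [ 0.323 -0.005 -0.946] q [-0.106 -0.299 -0.121  2.362  0.061  0.757 -1.854] F [ 0.  -0.  -0.7] w 0.518 24.811156110372394
leg [ -5.6 248.4  18.6] n 7 per row [-0.8 35.5  2.7]
```

```bash
python3 -m crank '[[[-1,25,2,0,1],[-1,25,2,0,1],[-1,25,2,0,1],[-1,25,2,0,1],[-1,25,2,0,1],[0,25,2,0,1],[0,25,2,0,1],[0,25,2,0,1],[0,25,2,0,1],[0,25,2,0,1]]]'; python3 st.py
python3 - <<'E'
from h import *
save('wrist','w3');save('side','s3');save('scene','c3')
E
```

```text
time: 10.42
position: [0.4279, -0.1947, 0.0819]
tool_rot: [-3.095, 0.012, -0.504]
ft_force: [-8.2, 13.4, -0.6]
grip_width: 0.54
grip_force: 27.8
10.42 p [ 0.4279 -0.1947  0.0819] x [ 0.948 -0.009  0.317] y [-0.007 -1.    -0.007] z [ 0.317  0.005 -0.948] q [ 0.155 -0.155  0.318  2.295 -0.156  0.714 -0.999] F [-8.2 13.4 -0.6] w 0.54 27.843120438046753
```

View pics/w3.png

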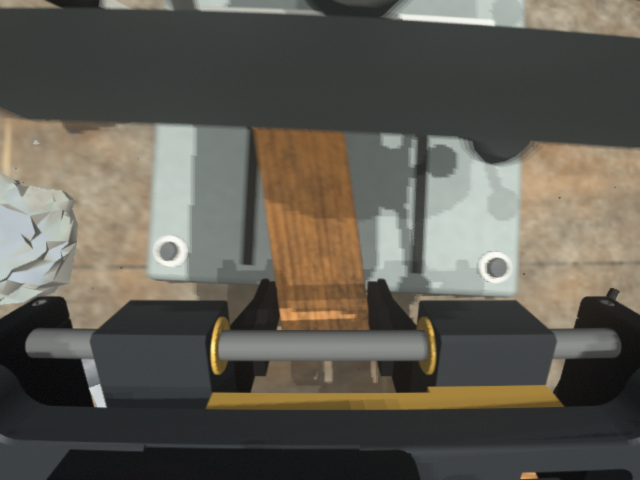

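The wrist view shows the table front with screws at (170,250) and (496,267). The wood's far end has caught the bit and the batten is skewed a few degrees in the grip. I'll back off and work out the press pose from these edges.

```bash
python3 -m crank '[[[0,-12,0,0,1],[0,-12,0,0,1],[-10,0,3,0,1],[-10,0,3,0,1],[0,0,0,0,1]]]'; python3 st.py
python3 - <<'E'
from h import *
im=load('w3')
P={k:onz(im,v,.022) for k,v in dict(FL=(150,275),FR=(517,292),Lback=(155,127),sL=(170,249),sR=(496,266),gL1=(252,130),gL2=(247,264),gR1=(422,136),gR2=(418,272)).items()}
for k,v in P.items(): print(k,v.round(4))
g=load('w3')['pixels']
hsv=cv2.cvtColor(g,cv2.COLOR_RGB2HSV).astype(int); print(hsv[200,170],hsv[200,505],hsv[200,120],hsv[280,400],hsv[292,400])
E
```

```text
time: 10.98
position: [0.4112, -0.1728, 0.0702]
tool_rot: [-3.098, 0.02, -0.512]
ft_force: [0.1, -1.0, -1.1]
grip_width: 0.538
grip_force: 23.4
10.98 p [ 0.4112 -0.1728  0.0702] x [ 0.947 -0.013  0.321] y [-0.012 -1.    -0.004] z [ 0.321 -0.    -0.947] q [ 0.153 -0.203  0.281  2.362 -0.128  0.681 -1.059] F [ 0.1 -1.  -1.1] w 0.538 23.35960732307285
FL [ 0.4352 -0.0725  0.022 ]
FR [ 0.4215 -0.3327  0.022 ]
Lback [ 0.5413 -0.0756  0.022 ]
sL [ 0.4536 -0.087   0.022 ]
sR [ 0.44   -0.3178  0.022 ]
gL1 [ 0.5379 -0.1457  0.022 ]
gL2 [ 0.4427 -0.142   0.022 ]
gR1 [ 0.5326 -0.2665  0.022 ]
gR2 [ 0.4363 -0.2624  0.022 ]
[ 68  14 203] [ 60  12 187] [ 18  59 170] [ 68  13 152] [36 16 78]
```

Run:
```python
from h import *
B=save('side','s4');A=save('scene','c4')
for n,im in (('scene',A),('side',B)): print(n,[proj(im,(x,-.207,z)).round().tolist() for x,z in ((.543,.085),(.543,.15),(.411,.03))])
a=A['pixels'][160:290,275:425,::-1];b=B['pixels'][150:280,235:385,::-1]
cv2.imwrite('pics/c4crop.png',cv2.resize(np.hstack([a,b]),None,fx=2.6,fy=2.6,interpolation=cv2.INTER_CUBIC))
```

```text
scene [[355.0, 206.0], [356.0, 191.0], [384.0, 244.0]]
side [[309.0, 210.0], [309.0, 193.0], [348.0, 231.0]]
```

View pics/c4crop.png

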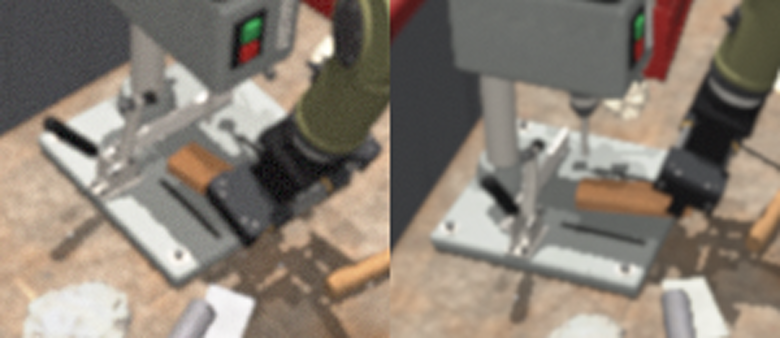

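The chuck and bit appear at side (309,194–211), matching the predicted press axis of (0.543, −0.207) to within a pixel. I'll set the wood down short of the fence, then regrip it to square it.

```bash
python3 -m crank '[[[-4,0,13,0.03,1],[-4,0,13,0,1],[0,10,0,0,1],[0,10,0,0,1],[0,9,0,0,1],[0,0,0,0,1]]]'; python3 st.py; python3 go.py .43 -.2015 .033
```

```text
time: 11.58
position: [0.4149, -0.2049, 0.0461]
tool_rot: [-3.094, 0.071, -0.521]
ft_force: [-0.1, -0.9, -0.6]
grip_width: 0.537
grip_force: 23.4
11.58 p [ 0.4149 -0.2049  0.0461] x [ 0.944 -0.045  0.327] y [-0.044 -0.999 -0.011] z [ 0.327 -0.004 -0.945] q [ 0.164 -0.116  0.355  2.351 -0.209  0.616 -0.94 ] F [-0.1 -0.9 -0.6] w 0.537 23.36145002860576
leg [ 9.8 -3.9 17.3] n 1 per row [ 9.8 -3.9 17.3]
```

```bash
python3 go.py .45 -.2027 .034; python3 -m crank '[[[10,-1,3,0,1],[10,-1,3,0,1],[10,0,3,0,1],[0,0,6,0,1],[0,0,5,0,1],[0,0,0,0,1]]]'; python3 st.py
```

```text
leg [29.1 -3.6 22.9] n 1 per row [29.1 -3.6 22.9]
time: 12.08
position: [0.4487, -0.2009, 0.0348]
tool_rot: [-3.093, 0.064, -0.514]
ft_force: [-0.2, 0.6, -0.7]
grip_width: 0.538
grip_force: 23.4
12.08 p [ 0.4487 -0.2009  0.0348] x [ 0.945 -0.041  0.323] y [-0.039 -0.999 -0.012] z [ 0.324 -0.001 -0.946] q [ 0.138 -0.024  0.34   2.3   -0.258  0.584 -0.938] F [-0.2  0.6 -0.7] w 0.538 23.362368461675942
```

Now open, correct laterally, and look.

```bash
python3 -m crank '[[[0,0,3,0,1],[0,0,0,0,0.2],[0,0,0,0,-0.3],[0,0,0,0,-0.5],[0,0,0,0,-0.5],[0,0,0,0,-0.5],[0,0,0,0,-0.5],[0,2,0,0,-0.5]]]'; python3 st.py
python3 - <<'E'
from h import *
save('wrist','w5')
E
```

```text
time: 12.75
position: [0.4501, -0.2035, 0.0335]
tool_rot: [-3.092, 0.065, -0.519]
ft_force: [-0.1, -0.7, 0.0]
grip_width: 0.739
grip_force: 0.0
12.75 p [ 0.4501 -0.2035  0.0335] x [ 0.944 -0.042  0.326] y [-0.04  -0.999 -0.012] z [ 0.326 -0.002 -0.945] q [ 0.14  -0.017  0.343  2.298 -0.268  0.579 -0.925] F [-0.1 -0.7  0. ] w 0.739 0.0
```

View pics/w5.png

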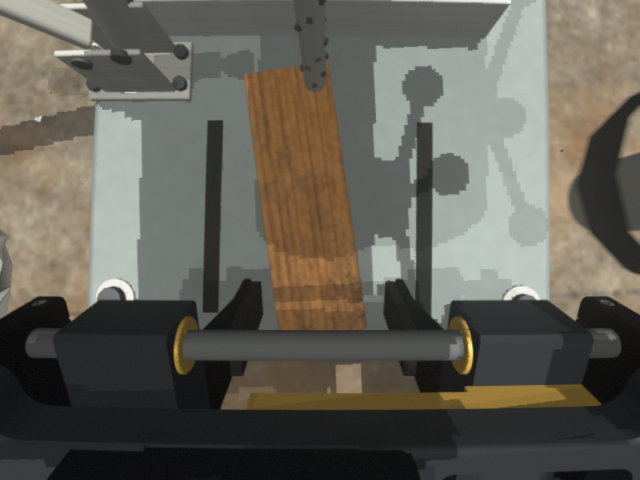

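The wood lies flat on the table, skewed to the left. Its far end is at (290,70), the bit tip is at (315,86), the slots are at columns 213 and 424, and the foot of the fence is at about row 42.

```bash
python3 - <<'E'
from wood import *
im=load('w5')
print(wood(im,(300,180),.041))
for k,v,z in (('bit',(315,87),.085),('sL1',(215,121),.022),('sL2',(211,310),.022),('sR1',(424,124),.022),('sR2',(424,308),.022),('fL',(195,38),.022),('fR',(478,46),.022),('edgeL',(94,150),.022),('edgeL2',(90,285),.022),('edR1',(546,100),.022),('edR2',(549,285),.022)): print(k,onz(im,v,z).round(4))
E
python3 go.py .4401 -.2035 .0335
```

```text
(array([ 481.7, -200.7,  347.8,  259. ,   87.1]), [[343.70001220703125, -367.8999938964844], [602.4000244140625, -380.79998779296875], [619.7000122070312, -33.5], [361.0, -20.600000381469727]])
bit [ 0.5381 -0.2057  0.085 ]
sL1 [ 0.5516 -0.1466  0.022 ]
sL2 [ 0.4439 -0.141   0.022 ]
sR1 [ 0.5445 -0.2659  0.022 ]
sR2 [ 0.4405 -0.2607  0.022 ]
fL [ 0.6016 -0.1359  0.022 ]
fR [ 0.5893 -0.2998  0.022 ]
edgeL [ 0.5385 -0.0749  0.022 ]
edgeL2 [ 0.4604 -0.071   0.022 ]
edR1 [ 0.5562 -0.3373  0.022 ]
edR2 [ 0.4503 -0.3323  0.022 ]
leg [-9.6 -0.3 -3.2] n 1 per row [-9.6 -0.3 -3.2]
```

```bash
python3 -m crank '[[[-9.5,-2.5,-3,0.01,-0.5],[0,0,0,0,1],[0,0,0,0,1],[0,0,0,0,1],[0,0,0,0,1],[0,0,0,0,1],[0,0,0,0,1]]]' 20; python3 st.py
python3 - <<'E'
from h import *
im=save('wrist','w6'); hsv=cv2.cvtColor(im['pixels'],cv2.COLOR_RGB2HSV).astype(int)
o=((hsv[...,0]>4)&(hsv[...,0]<20)&(hsv[...,1]>100)); o[:, :200]=0;o[:,450:]=0
for r in range(60,290,30):
    c=np.where(o[r])[0]
    if len(c): print(r,c.min(),c.max(),onz(im,(c.min(),r),.041)[:2].round(4),onz(im,(c.max(),r),.041)[:2].round(4))
E
```

```text
time: 13.38
position: [0.4406, -0.201, 0.0335]
tool_rot: [-3.091, 0.081, -0.519]
ft_force: [-0.7, -0.1, 1.1]
grip_width: 0.524
grip_force: 19.6
13.38 p [ 0.4406 -0.201   0.0335] x [ 0.944 -0.052  0.326] y [-0.05  -0.999 -0.015] z [ 0.327 -0.002 -0.945] q [ 0.143 -0.04   0.343  2.319 -0.255  0.578 -0.941] F [-0.7 -0.1  1.1] w 0.524 19.62023593558115
60 247 332 [ 0.5665 -0.169 ] [ 0.5637 -0.2131]
90 251 336 [ 0.5503 -0.1704] [ 0.5477 -0.2144]
120 255 341 [ 0.5344 -0.1719] [ 0.5318 -0.2161]
150 259 345 [ 0.5186 -0.1733] [ 0.5162 -0.2173]
180 263 349 [ 0.503  -0.1747] [ 0.5006 -0.2185]
210 267 354 [ 0.4875 -0.1761] [ 0.4852 -0.2203]
240 271 358 [ 0.4722 -0.1774] [ 0.4699 -0.2215]
270 275 362 [ 0.4569 -0.1787] [ 0.4547 -0.2227]
```

```bash
python3 -m crank '[[[0,0,-1,0.07,1],[0,0,0,0.07,1],[0,0,0,0,1],[0,0,0,0,0],[0,0,0,0,-0.3],[0,0,0,0,-0.3],[0,0,0,-0.07,-0.3],[0,0,1,-0.07,-0.3],[0,0,0,0,-0.3]]]' 20; python3 st.py
cat > edges.py <<'E'
from h import *
import sys
im=save('wrist',sys.argv[1]); hsv=cv2.cvtColor(im['pixels'],cv2.COLOR_RGB2HSV).astype(int)
o=((hsv[...,0]>4)&(hsv[...,0]<20)&(hsv[...,1]>100)); o[:, :200]=0;o[:,450:]=0
L=[];Q=[]
for r in range(80,280,10):
    c=np.where(o[r])[0]
    if len(c)>60: L.append(onz(im,(c.min(),r),.041)[:2]);Q.append(onz(im,(c.max(),r),.041)[:2])
L,Q=np.array(L),np.array(Q); a=np.polyfit(L[:,0],L[:,1],1);b=np.polyfit(Q[:,0],Q[:,1],1)
m=(a+b)/2; print('yaw deg',np.degrees(np.arctan([a[0],b[0]])).round(2),'mid y at x=.54',np.polyval(m,.54).round(4),'width',(np.polyval(a,.5)-np.polyval(b,.5)).round(4))
mid=o[:,280:320].mean(1)>.5; r=np.where(mid)[0]; r=r[r<270]; print('far end row',r.min(),onz(im,(300,r.min()),.041).round(4))
E
python3 edges.py w7
```

```text
time: 14.18
position: [0.4401, -0.2007, 0.033]
tool_rot: [-3.091, 0.077, -0.518]
ft_force: [0.1, 0.3, 0.1]
grip_width: 0.645
grip_force: 0.0
14.18 p [ 0.4401 -0.2007  0.033 ] x [ 0.944 -0.05   0.325] y [-0.047 -0.999 -0.014] z [ 0.326 -0.002 -0.945] q [ 0.143 -0.039  0.344  2.32  -0.255  0.578 -0.938] F [0.1 0.3 0.1] w 0.645 0.0
yaw deg [-1.98 -2.01] mid y at x=.54 -0.2057 width 0.0436
far end row 47 [ 0.5709 -0.1963  0.041 ]
```

```bash
python3 -m crank '[[[0,0,0,0,1],[0,0,0,0,1],[0,0,0,0,1],[0,0,0,0,1],[0,0,0,0.015,1],[4.7,0,1.6,0,1],[4.7,0,1.6,0,1],[4.7,0,1.6,0,1],[4.7,0,1.6,0,1],[0,0,0,0,1]]]' 15; python3 st.py; python3 edges.py w8
```

```text
time: 15.07
position: [0.4615, -0.2022, 0.0336]
tool_rot: [-3.088, 0.103, -0.519]
ft_force: [0.4, -0.6, -1.0]
grip_width: 0.516
grip_force: 15.0
15.07 p [ 0.4615 -0.2022  0.0336] x [ 0.943 -0.066  0.326] y [-0.063 -0.998 -0.019] z [ 0.327 -0.002 -0.945] q [ 0.133  0.004  0.336  2.279 -0.273  0.576 -0.961] F [ 0.4 -0.6 -1. ] w 0.516 14.983650147914886
yaw deg [-2.91 -2.99] mid y at x=.54 -0.2073 width 0.0436
far end row 104 [ 0.5624 -0.1981  0.041 ]
```

```bash
python3 -m crank '[[[1.9,-0.5,0.6,0,1],[1.9,-0.5,0.6,0,1],[1.9,0,0.6,0,1],[0,0,0,0,1]]]'; python3 -m crank '[[[1,0,0.3,0,1],[1,0,0.3,0,1],[0,0,0,0,1]]]'; python3 st.py
```

```text
time: 15.45
position: [0.4665, -0.2015, 0.0336]
tool_rot: [-3.088, 0.104, -0.518]
ft_force: [-0.6, -0.6, -0.5]
grip_width: 0.516
grip_force: 15.0
time: 15.7
position: [0.4674, -0.2014, 0.0333]
tool_rot: [-3.087, 0.104, -0.515]
ft_force: [-3.5, 0.6, 2.5]
grip_width: 0.515
grip_force: 15.0
15.7 p [ 0.4674 -0.2014  0.0333] x [ 0.944 -0.067  0.324] y [-0.064 -0.998 -0.021] z [ 0.325 -0.001 -0.946] q [ 0.129  0.017  0.333  2.267 -0.276  0.578 -0.967] F [-3.5  0.6  2.5] w 0.515 15.0285105407238
```

```bash
python3 -m crank '[[[1,0,0.3,0,1],[1,0,0.3,0,1],[0,0,0,0,1]]]'; python3 -m crank '[[[1,0,0.3,0,1],[0,0,0,0,1]]]'; python3 st.py;  python3 edges.py w9
```

```text
time: 15.95
position: [0.4677, -0.2014, 0.033]
tool_rot: [-3.087, 0.104, -0.51]
ft_force: [-12.5, 1.9, 11.1]
grip_width: 0.512
grip_force: 15.1
time: 16.12
position: [0.4681, -0.2014, 0.0327]
tool_rot: [-3.087, 0.104, -0.508]
ft_force: [-14.1, 0.9, 12.8]
grip_width: 0.512
grip_force: 15.1
16.12 p [ 0.4681 -0.2014  0.0327] x [ 0.945 -0.068  0.32 ] y [-0.064 -0.998 -0.022] z [ 0.321  0.001 -0.947] q [ 0.128  0.022  0.334  2.262 -0.276  0.582 -0.968] F [-14.1   0.9  12.8] w 0.512 15.10639563202858
yaw deg [-2.95 -3.36] mid y at x=.54 -0.2064 width 0.0435
far end row 106 [ 0.5673 -0.1974  0.041 ]
```

View pics/w9.png

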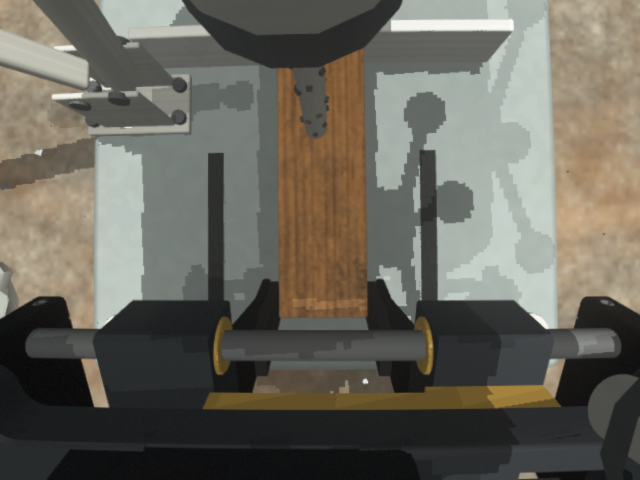

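The wood now runs straight to the fence, whose foot is at row 68, with the near end at row 318. The bit is at (316,132), over the wood. I'll check the near end's position before letting go.

```bash
python3 - <<'E'
from h import *
im=load('w9')
print('near end',onz(im,(322,317),.041).round(4),'bit',onz(im,(316,133),.085).round(4))
for v in ((380,72),(475,66),(205,67)): print('fence foot',onz(im,v,.022).round(4))
for v in ((215,155),(217,300),(428,152),(429,300)): print('slot',onz(im,v,.022).round(4))
E
python3 -m crank '[[[-1,0,-0.8,0,1],[0,0,0,0,1]]]' | grep force
```

```text
near end [ 0.4598 -0.2017  0.041 ] bit [ 0.5379 -0.2055  0.085 ]
fence foot [ 0.5917 -0.2427  0.022 ]
fence foot [ 0.5918 -0.2968  0.022 ]
fence foot [ 0.6026 -0.1428  0.022 ]
slot [ 0.5509 -0.1461  0.022 ]
slot [ 0.4688 -0.1425  0.022 ]
slot [ 0.5442 -0.2663  0.022 ]
slot [ 0.4616 -0.261   0.022 ]
ft_force: [-6.2, 0.8, 0.3]
grip_force: 15.0
```

```bash
python3 -m crank '[[[-0.8,0,-0.3,0,1],[0,0,0,0,0.2],[0,0,0,0,-0.2],[0,0,0,0,-0.4],[0,0,0,0,-0.4],[0,0,0,0,-0.4],[0,0,0,0,-0.4]]]' ; python3 -m crank '[[[-4,0,-8,0,-0.4],[-4,0,-8,0,-0.4],[-4,0,-8,0,-0.4],[-8,0,-10,0,-0.4],[-8,0,-10,0,-0.4],[0,0,0,0,-0.4]]]';python3 st.py; python3 edges.py w10
python3 - <<'E'
from h import *
im=load('w10'); o=cv2.cvtColor(im['pixels'],cv2.COLOR_RGB2HSV).astype(int)
m=((o[...,0]>4)&(o[...,0]<20)&(o[...,1]>100))[:,300:330].mean(1)>.5; r=np.where(m)[0]; r=r[r<320]
print(r.min(),r.max(),onz(im,(315,r.max()),.041).round(4),onz(im,(315,r.min()),.041).round(4))
E
```

```text
time: 16.92
position: [0.4702, -0.2021, 0.0348]
tool_rot: [-3.088, 0.104, -0.52]
ft_force: [0.7, 0.6, -0.2]
grip_width: 0.689
grip_force: 0.0
time: 17.42
position: [0.4283, -0.2002, 0.0679]
tool_rot: [-3.087, 0.106, -0.521]
ft_force: [0.3, -0.3, -0.2]
grip_width: 0.7
grip_force: 0.0
17.42 p [ 0.4283 -0.2002  0.0679] x [ 0.942 -0.068  0.328] y [-0.065 -0.998 -0.02 ] z [ 0.328 -0.003 -0.945] q [ 0.151 -0.134  0.336  2.314 -0.178  0.664 -1.023] F [ 0.3 -0.3 -0.2] w 0.7 0.0
yaw deg [-3.18 -3.35] mid y at x=.54 -0.2064 width 0.0434
far end row 70 [ 0.5659 -0.1955  0.041 ]
76 240 [ 0.4597 -0.1981  0.041 ] [ 0.5613 -0.2046  0.041 ]
```

Placed: yaw is within 0.4° and the mid-line within 1 mm. Next is the clamp handle. I'll swing left, rise, and come over the grip with closed fingers.

```bash
python3 go.py .43 0 .16 .45 0 .27 .585 .002 .27; python3 -m crank '[[[0,20,-9,0,1],[0,0,0,0,1]]]' >/dev/null; python3 st.py
```

```text
leg [  17.7 -201.6  -87.5] n 6 per row [  2.9 -33.6 -14.6]
leg [ 54.9  -3.5 -97.3] n 3 per row [ 18.3  -1.2 -32.4]
leg [127.1 -10.8  44.4] n 4 per row [31.8 -2.7 11.1]
17.63 p [ 0.4257 -0.2229  0.0764] x [ 0.942 -0.069  0.329] y [-0.067 -0.998 -0.018] z [ 0.33  -0.006 -0.944] q [ 0.168 -0.127  0.373  2.287 -0.191  0.69  -0.965] F [ 1.  -0.   0.4] w 0.619 0.0
```

```bash
python3 -m crank '[[[3,-32,-12,0,1],[3,-32,-12,0,1],[3,-32,-12,0,1],[3,-32,-12,0,1],[3,-32,-12,0,1],[3,-32,-12,0,1],[3,-32,-12,0,1]]]' 30 >/dev/null; python3 st.py; python3 go.py .45 0 .27 .585 .002 .27
```

```text
18.22 p [ 0.4518 -0.0132  0.153 ] x [ 0.947 -0.072  0.313] y [-0.069 -0.997 -0.022] z [ 0.314 -0.001 -0.95 ] q [ 0.157 -0.3   -0.168  2.254 -0.059  0.864 -1.623] F [ 0.8 -0.7 -0.1] w 0.1 0.0
leg [  33.9  -15.6 -111.7] n 3 per row [ 11.3  -5.2 -37.2]
leg [127.7 -11.3  42.3] n 4 per row [31.9 -2.8 10.6]
```

```bash
python3 -m crank '[[[11,-5,-37,0,1],[11,-5,-37,0,1],[11,-5,-37,0,1],[0,0,0,0,1]]]' >/dev/null; python3 st.py; python3 go.py .585 .002 .27
```

```text
18.55 p [0.4811 0.0015 0.2709] x [ 0.95  -0.065  0.305] y [-0.061 -0.998 -0.023] z [ 0.306  0.003 -0.952] q [ 0.114 -0.301 -0.149  2.015 -0.041  1.113 -1.658] F [ 1.2 -0.2  0.9] w 0.004 0.0
leg [98.4 -6.8 32.7] n 3 per row [32.8 -2.3 10.9]
```

```bash
python3 -m crank '[[[25,-2,8,0,1],[25,-2,8,0,1],[25,-2,8,0,1],[23,-2,8,0,1],[0,0,0,0,1]]]' >/dev/null; python3 st.py
python3 - <<'E'
from h import *
im=save('wrist','w11');save('scene','c11');save('side','s11')
O=np.array([.538,-.2057]);X=np.array([.9987,-.05]);Y=np.array([.05,.9987])
for th in (0,.2):
    for r in (99,120,141):
        a=.96-th; w=O+.038*X+(.114+r/1000*np.cos(a))*Y; print(th,r,w.round(4),round(.064+r/1000*np.sin(a),4))
a=load('scene0')
for n in ('c11','s11'):
    i=load(n); print(n,[proj(i,(.585,-.025,.162)).round(),proj(i,(.585,-.013,.179)).round()])
a=load('c11')['pixels'][150:270,240:390,::-1];b=load('s11')['pixels'][150:270,220:370,::-1]
cv2.imwrite('pics/c11crop.png',cv2.resize(np.hstack([a,b]),None,fx=2.6,fy=2.6,interpolation=cv2.INTER_CUBIC))
E
```

```text
18.97 p [0.582  0.0018 0.2588] x [ 0.954 -0.067  0.292] y [-0.063 -0.998 -0.023] z [ 0.293  0.004 -0.956] q [ 0.113 -0.056 -0.162  1.833  0.003  1.067 -1.689] F [ 0.3  0.3 -0.2] w 0.005 0.0
0 99 [ 0.5845 -0.037 ] 0.1451
0 120 [ 0.5851 -0.025 ] 0.1623
0 141 [ 0.5857 -0.013 ] 0.1795
0.2 99 [ 0.5852 -0.0221] 0.1322
0.2 120 [ 0.586  -0.0069] 0.1467
0.2 141 [0.5868 0.0083] 0.1611
c11 [array([298., 209.]), array([294., 207.])]
s11 [array([275., 222.]), array([273., 220.])]
```

View pics/c11crop.png

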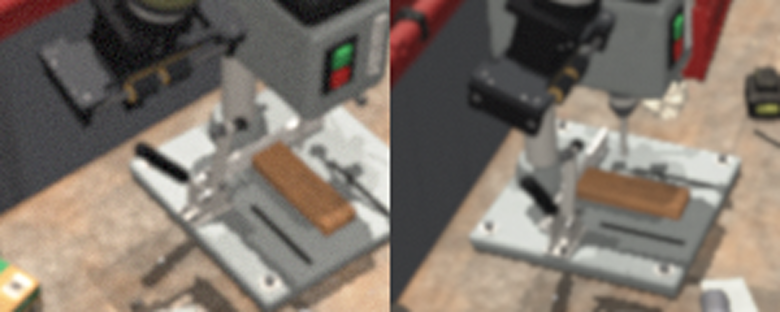

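The crop shows the wood on the table at the fence. The handle is fully open with its outer end at scene (294,207) and side (271,220), just as predicted. Now I'll press it down along its arc.

```bash
python3 -m crank '[[[-5,3,21,0,1],[-5,3,21,0,1],[-5,2,20,0,1],[0,0,0,0,1]]]' >/dev/null; python3 st.py; python3 -m crank '[[[-2.5,-2,7.7,0,1],[-2.5,-2,7.7,0,1],[-2.5,-2,7.7,0,1],[-2.5,-2,7.7,0,1],[0,0,0,0,1]]]' >/dev/null; python3 st.py
```

```text
19.45 p [ 0.5781 -0.0066  0.1919] x [ 0.956 -0.068  0.284] y [-0.065 -0.998 -0.021] z [ 0.285  0.002 -0.959] q [ 0.118 -0.019 -0.157  1.931  0.008  0.94  -1.682] F [-0.5 -0.8 -1.6] w 0.006 0.0
19.87 p [0.5808 0.0033 0.1628] x [ 0.955 -0.066  0.29 ] y [-0.063 -0.998 -0.021] z [ 0.29   0.002 -0.957] q [ 0.108  0.008 -0.169  1.966  0.022  0.873 -1.71 ] F [-0.6 -0.2 -0.5] w 0.007 0.0
```

No contact force, so the finger is passing outside the handle's end. I'll go back up and come down further in on the grip.

```bash
python3 -m crank '[[[5,0,-17,0,1],[5,0,-17,0,1],[5,0,-17,0,1],[3,16,0,0,1],[3,16,0,0,1],[0,0,0,0,1]]]' >/dev/null; python3 st.py; python3 -m crank '[[[-2,0,6.7,0,1],[-2,0,6.7,0,1],[-2,0,6.7,0,1],[-2,0,6.7,0,1],[0,0,0,0,1]]]' >/dev/null; python3 st.py
```

```text
20.37 p [ 0.5856 -0.0349  0.2198] x [ 0.953 -0.071  0.294] y [-0.068 -0.997 -0.02 ] z [ 0.294 -0.001 -0.956] q [ 0.144 -0.027 -0.125  1.884 -0.009  0.985 -1.62 ] F [ 0.2 -0.8 -1. ] w 0.006 0.0
20.78 p [ 0.5836 -0.0295  0.1879] x [ 0.955 -0.066  0.288] y [-0.063 -0.998 -0.021] z [ 0.289  0.002 -0.957] q [ 0.14  -0.005 -0.131  1.927 -0.007  0.927 -1.625] F [-0.4 -0.9  0.8] w 0.003 0.0
```

```bash
python3 -m crank '[[[-1.5,0,5,0,1],[-1.5,0,5,0,1],[-1.5,0,5,0,1],[0,0,0,0,1]]]' | grep -E "pos|ft"; python3 -m crank '[[[-1.5,0,5,0,1],[-1.5,0,5,0,1],[0,0,0,0,1]]]' | grep -E "pos|ft"
```

```text
position: [0.5861, -0.0305, 0.1756]
ft_force: [-0.1, -1.8, 2.2]
position: [0.5866, -0.031, 0.1657]
ft_force: [0.7, -2.7, 4.0]
```

Contact: the handle pushes back up and inward. I'll follow the arc.

```bash
python3 -m crank '[[[-2,-2.5,6,0,1],[-2,-2.5,6,0,1],[-2,-2.5,6,0,1],[-2,-2.5,6,0,1],[0,0,0,0,1]]]' | grep -E "pos|ft"; python3 -m crank '[[[-2,-2.5,6,0,1],[-2,-2.5,6,0,1],[-2,-2.5,6,0,1],[-2,-2.5,6,0,1],[0,0,0,0,1]]]' | grep -E "pos|ft"
```

```text
position: [0.5869, -0.0189, 0.1407]
ft_force: [1.4, -0.9, 4.4]
position: [0.5871, -0.0071, 0.1157]
ft_force: [0.7, 0.9, 4.4]
```

```bash
python3 -m crank '[[[-2,-4,6,0,1],[-2,-4,6,0,1],[-2,-4,6,0,1],[-2,-4,6,0,1],[0,0,0,0,1]]]' | grep -E "pos|ft"; python3 -m crank '[[[-1.4,-2.5,4.5,0,1],[-1.4,-2.5,4.5,0,1],[0,0,0,0,1]]]' | grep -E "pos|ft"
```

```text
position: [0.5862, 0.0069, 0.0894]
ft_force: [0.0, -1.7, 2.7]
position: [0.586, 0.0121, 0.0801]
ft_force: [0.1, -1.3, 3.3]
```

```bash
python3 -m crank '[[[-0.9,-1,3,0,1],[-0.9,-1,3,0,1],[0,0,0,0,1]]]' | grep -E "pos|ft"; python3 -m crank '[[[-0.9,0,3,0,1],[0,0,0,0,1]]]' | grep -E "pos|ft"
```

```text
position: [0.5863, 0.0137, 0.0743]
ft_force: [-2.1, -3.2, 3.6]
position: [0.5866, 0.0139, 0.0727]
ft_force: [-8.5, -4.4, 14.0]
```

```bash
python3 -m crank '[[[-0.6,0,2,0,1],[0,0,0,0,1]]]' | grep -E "pos|ft"; python3 -m crank '[[[2,0,-6,0,1],[4,0,-12,0,1],[8,0,-25,0,1],[8,0,-25,0,1],[8,0,-25,0,1],[0,0,0,0,1]]]' | grep -E "pos|ft|time"
python3 - <<'E'
from h import *
A=save('scene','c12');B=save('side','s12')
O=np.array([.538,-.2057]);X=np.array([.9987,-.05]);Y=np.array([.05,.9987])
for n,im in (('scene',A),('side',B)):
    v=im['pixels'].max(2)
    for th in (0,.76,.96):
        a=.96-th; out=[]
        for r in (100,110,120,130,138):
            w=O+.038*X+(.114+r/1000*np.cos(a))*Y; u,q=proj(im,(*w,.064+r/1000*np.sin(a))).round().astype(int); out.append(int(v[q,u]))
        print(n,th,out,(u,q))
    g=im['pixels']; o=cv2.cvtColor(g,cv2.COLOR_RGB2HSV)
E
```

```text
position: [0.5868, 0.0139, 0.0723]
ft_force: [-15.0, -4.1, 25.8]
time: 23.95
position: [0.5911, 0.0144, 0.1727]
ft_force: [1.6, 0.7, 0.1]
scene 0 [239, 211, 206, 171, 62] (np.int64(294), np.int64(207))
scene 0.76 [110, 157, 183, 188, 199] (np.int64(279), np.int64(237))
scene 0.96 [41, 33, 40, 29, 38] (np.int64(279), np.int64(243))
side 0 [100, 67, 68, 81, 98] (np.int64(273), np.int64(220))
side 0.76 [45, 65, 90, 130, 145] (np.int64(267), np.int64(255))
side 0.96 [48, 36, 38, 42, 59] (np.int64(267), np.int64(263))
```

The grip is black exactly along the closed line in both views. A last check of the wood, with the arm lifted clear.

```bash
python3 -m crank '[[[10,-10,-30,0,1],[10,-10,-30,0,1],[0,0,0,0,1],[0,0,0,0,1]]]' | grep -E "pos|ft|time"
python3 - <<'E'
from wood import *
for n in ('scene','side'):
    im=save(n,n+'13'); p=proj(im,(.5,-.204,.041)).round().astype(int); hsv=cv2.cvtColor(im['pixels'],cv2.COLOR_RGB2HSV).astype(int)
    m=((hsv[...,0]>4)&(hsv[...,0]<22)&(hsv[...,1]>95)).astype(np.uint8); l=cv2.connectedComponents(m)[1]
    k=l[p[1],p[0]]; print(n,p,k,(l==k).sum())
    if k:
        q=np.argwhere(l==k)[:,::-1]; W=np.array([onz(im,c,.041)[:2] for c in q])*1000
        print(cv2.minAreaRect(W.astype(np.float32)))
E
```

```text
time: 24.38
position: [0.5909, 0.0331, 0.2308]
ft_force: [0.2, -0.5, 0.1]
scene [363 225] 749 541
((524.1214599609375, -197.2296600341797), (51.25691223144531, 143.40908813476562), 87.19961547851562)
side [322 224] 91 417
((519.5362548828125, -195.05174255371094), (60.8062744140625, 123.85331726074219), 87.0989990234375)
```

Run:
```python
from h import *
for a in ('c11','scene13','s11','side13'):
    im=load(a); p=proj(im,(.49,-.204,.041)).round().astype(int); hsv=cv2.cvtColor(im['pixels'],cv2.COLOR_RGB2HSV).astype(int)
    m=((hsv[...,0]>4)&(hsv[...,0]<22)&(hsv[...,1]>95)).astype(np.uint8); l=cv2.connectedComponents(m)[1]
    q=np.argwhere(l==l[p[1],p[0]])[:,::-1]; W=np.array([onz(im,c,.041)[:2] for c in q])*1000
    W=W[(W[:,0]<550)]
    b=[int(x) for x in np.arange(470,550,20)]
    print(a,[(np.percentile(W[abs(W[:,0]-x)<10,1],[3,97])).round(1).tolist() for x in b],'xmin',W[:,0].min().round(1))
```

```text
c11 [[-217.8, -171.2], [-219.1, -171.4], [-220.4, -172.6], [-219.7, -174.2]] xmin 452.1
scene13 [[-217.3, -169.8], [-219.8, -171.4], [-220.4, -173.0], [-220.1, -173.0]] xmin 453.1
s11 [[-219.1, -165.3], [-219.5, -164.2], [-221.9, -166.4], [-221.5, -167.5]] xmin 457.8
side13 [[-220.0, -165.3], [-219.5, -164.2], [-223.7, -166.4], [-222.4, -167.5]] xmin 457.8
```

The wood did not move when the clamp closed. I'm handing in.

```bash
python3 -c "
from bench import job
print(job.close_job())"
```

```text
the job is handed in; nothing more can be done
None
```

The offcut is flat on the drill press table, end against the fence, square to it and centred under the bit. I let it go before closing the toggle clamp fully, and handed the job in at about 24 s; no verdict came back. On the way in the wood bumped the drill bit with about 16 N and skewed in the grip, which I corrected.

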